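# Stir the warming beads and read the pot's temperature

## Task

Stir the ceramic beads in the pot with the standing stirrer, at least two full turns with its foot close to the pot's floor and wide enough to push every bead from its place, then stand the stirrer upright on the cork coaster and let go. Then pick up the yellow thermometer and, from 5 to 10 cm away, point it level and square at the middle of the black patch on the pot's side, holding it still for two seconds, and lay it right way up along the middle of the blue mat. Keep all the beads in the pot, do not touch the pot or its heater with the thermometer, and do not disturb the other things on the bench.

Things in the scene. Friction and masses are not known exactly. Their poses are not given: they have to be found in the camera images.
- hearth: Round pale firebrick heater (184 mm across, top 30 mm above the table) with a straight-sided steel pot clamped on its middle: outer radius 74 mm, wall 4 mm, rim 105 mm above the table, a wooden handle (9 mm radius) sticking out to its +y, reaching 175 mm from the axis and 112 mm high. Fixed. Origin on the table under the pot's axis, z up; the black patch faces its -y.
- pot_floor (a point): Centre of the pot's flat inner floor, 35 mm above the table; inner radius 70 mm, 70 mm deep. Axes as the hearth's.
- patch (a point): Centre of the matt black measuring patch on the outside of the pot's wall (40 mm wide, 55 mm high, running up over the lip so that it also shows from above as a black arc), 72 mm above the table, straight across the pot from the handle; its outward direction is the hearth's -y. Axes as the hearth's.
- stirrer: Stirrer standing upright on its own flat steel foot: foot radius 16 mm and 24 mm high, thin steel neck, wooden round handle of radius 11 mm from 78 to 142 mm above the underside. Origin at the centre of the foot's underside, z up along the handle.
- stirrer_grip (a point): Point on the stirrer's axis at the middle of its wooden handle, 112 mm above the underside.
- thermometer: Yellow and black infrared thermometer lying on its flat underside: 150 mm long, 34 mm wide, 34 mm high; yellow grip body from x = -75 to +30 mm, round black snout from +30 to +75 mm, screen and red button on top. Origin at the centre of the underside, x towards the nose, z up. It looks straight out of the nose along +x.
- thermo_nose (a point): Middle of the thermometer's lens, 75 mm ahead of its origin and 17 mm above its underside.
- thermo_spot (a point): Imaginary point on the thermometer's line of sight, 70 mm in front of the lens; axes as the thermometer's.
- coaster: Round cork coaster, radius 45 mm, 6 mm thick, fixed. Origin at the centre of its underside.
- mat: Blue mat, 190 mm (x) by 90 mm (y), 4 mm thick, fixed. Origin at the centre of its underside.
- bead0: Chunky terracotta ceramic bead in the pot: short cylinder of radius 11 mm, 18 mm high, loose. Origin at the centre of its underside.
- bead1: Chunky white ceramic bead in the pot: short cylinder of radius 11 mm, 18 mm high, loose. Origin at the centre of its underside.
- bead2: Chunky blue ceramic bead in the pot: short cylinder of radius 11 mm, 18 mm high, loose. Origin at the centre of its underside.
- bead3: Chunky terracotta ceramic bead in the pot: short cylinder of radius 11 mm, 18 mm high, loose. Origin at the centre of its underside.
- bead4: Chunky white ceramic bead in the pot: short cylinder of radius 11 mm, 18 mm high, loose. Origin at the centre of its underside.
- jar: Glass jar with a metal lid, radius 25 mm, 76 mm high, upright, between the robot and the pot. Bystander. Origin at the centre of its underside.
- pliers: Red-handled pliers lying flat, 160 mm long (x from -96 to +66 mm, jaws to +x), 56 mm wide, 12 mm high. Bystander.
- dish: Small white bowl, radius 42 mm, 24 mm high. Bystander. Origin at the centre of its underside.
- file: File with a wooden handle, 210 mm long along its x (-110 to +100 mm), 18 mm wide and high. Bystander.
- block: Steel bench block, 90 x 90 x 25 mm. Bystander. Origin at the centre of its underside.
- cup: Grey cup of brushes standing upright, radius 22 mm, 95 mm high, the brush handles reaching 160 mm. Bystander. Origin at the centre of its underside.
- hammer: Hammer lying along its x, about 260 mm long, head to +x. Bystander.
Not all that is in view belongs to the job. What is meant by the coaster is not orange, and is the larger of those in its own colour.

How it is judged (in metres and radians):
On the way, in this order (a step that is already met when the one before it is completed fails the run):
1. stirring: the stirrer's foot is low in the pot, on the +x side of the pot's centre (hearth axes) (horizontal distance between stirrer and pot_floor below 0.056 m and z of stirrer in the frame of pot_floor below 0.014 m and x of stirrer in the frame of pot_floor above 0.012 m), for 0.05 s.
2. it passes to the -x side (horizontal distance between stirrer and pot_floor below 0.056 m and z of stirrer in the frame of pot_floor below 0.014 m and x of stirrer in the frame of pot_floor below -0.012 m), for 0.05 s.
3. and back to the +x side, every bead by now at least 5 mm from where it lay (all of step 1 and distance of each of bead0, bead1, bead2, bead3, bead4 from where it was at the start of the episode above 0.005 m), for 0.05 s.
4. the stirrer stands upright on the coaster, let go, its foot's centre within 30 mm of the coaster's centre (horizontal distance between stirrer and coaster below 0.03 m and z of stirrer in the frame of coaster between 0.003 and 0.01 m and angle between stirrer's own z axis and vertical below 0.1 rad and linear speed of stirrer below 0.02 m/s and contact force between the fingers and stirrer below 0.1 N), for 0.2 s.
5. thermometer held still 1.5 s, upright: lens 35 to 110 mm out from the patch, within 0.22 rad of square, thermo_spot within 15 mm of the patch's middle sideways and in height (y of thermo_nose in the frame of patch between -0.11 and -0.035 m and angle between the x axis of thermometer and the y axis of hearth, either way round below 0.22 rad and x of thermo_spot in the frame of patch between -0.015 and 0.015 m and z of thermo_spot in the frame of patch between -0.015 and 0.015 m and y of thermo_spot in the frame of patch above -0.06 m and linear speed of thermometer below 0.03 m/s and angular speed of thermometer below 0.2 rad/s and angle between thermometer's own z axis and vertical below 0.5 rad and contact force between the fingers and thermometer above 0.5 N), for 1.5 s.
At the end, for the whole second after the job is handed in: The thermometer lies at rest on the blue mat, right way up, its origin within 40 mm along and 28 mm across of the mat's centre and its length within 0.35 rad of the mat's (either way round); the stirrer stands upright at rest on the coaster within 30 mm of its centre; all five beads are in the pot (z of thermometer in the frame of mat between 0.001 and 0.01 m and x of thermometer in the frame of mat between -0.04 and 0.04 m and y of thermometer in the frame of mat between -0.028 and 0.028 m and angle between the x axis of thermometer and the x axis of mat, either way round below 0.35 rad and angle between thermometer's own z axis and vertical below 0.12 rad and linear speed of each of thermometer, stirrer below 0.02 m/s and horizontal distance between stirrer and coaster below 0.03 m and z of stirrer in the frame of coaster between 0.003 and 0.01 m and angle between stirrer's own z axis and vertical below 0.1 rad and horizontal distance between each of bead0, bead1, bead2, bead3, bead4 and pot_floor below 0.072 m); the robot touches nothing.
It fails at once if a bead leaves the pot (not (horizontal distance between bead0 and pot_floor below 0.072 m) or not (horizontal distance between bead1 and pot_floor below 0.072 m) or not (horizontal distance between bead2 and pot_floor below 0.072 m) or not (horizontal distance between bead3 and pot_floor below 0.072 m) or not (horizontal distance between bead4 and pot_floor below 0.072 m)).
It fails at once if the thermometer touches the pot or its heater (over 0.5 N) (contact force between thermometer and hearth above 0.5 N).
It fails at once if a bystander (jar, pliers, dish, file, block, cup, hammer) is moved by more than 20 mm (distance of any of jar, pliers, dish, file, block, cup, hammer from where it was at the start of the episode above 0.02 m).
It fails at once if the stirrer falls over (tilts more than 0.8 rad) (angle between stirrer's own z axis and vertical above 0.8 rad).
It also fails if it takes over 72 s, if anything falls off the work surface, if the arm or the gripper's body presses on something with over 40 N, if the wrist force passes 120 N, or if a joint passes its speed limit or range.

## Robot

A 6-joint arm with a two-finger parallel gripper is mounted at the origin on the work surface. World frame = base frame: x ahead of the robot, y to its left, z up, the work surface at z = 0. Lengths are in m, angles in degrees, forces in N, time in s.
With the tool pointing down it reaches from about 0.3 to 0.75 m from the base axis. Payload 8.5 kg.
Tool frame: the origin (TCP) lies on the centre line of the jaws, within the pads' length; the fingertips stand 14 mm ahead of it and the grasp point (between the pads) lies 5 mm behind it; z points along the fingers, x is the direction in which the jaws open and shut, and the axes are right-handed (so a half turn about z gives the same grasp; the last joint's range is limited). The gripper opens to 85 mm and grips with 20 to 120 N. Pads are 22 mm wide; open, the fingers measure 114 mm over their backs; the gripper's body (76 mm by 85 mm) begins 54 mm behind the grasp point. The pads swing forward as they close: fully open they stand 13 mm farther back than shut.
Start: joints at [-85.331, 21.807, 74.336, -0, 83.858, -12.336], TCP at [0.161, -0.526, 0.245] pointing down, gripper open.
Joint ranges: [-178.18, 178.18], [-50.72, 133.34], [12.68, 142.11], [-81.47, 261.47], [9.98, 163.14], [-165.26, 165.26]. Speed limits (degrees/s): [136.94, 136.94, 180, 180, 180, 180].

## Interface

Orientations are given as a 3x3 rotation matrix whose columns are the frame's x, y, z axes.
In Python, from rig import * gives the robot as it stands.
- The arm moves only by the shell command python3 -m crank 'ROWS' [FORCE]. ROWS is JSON, one flat list of numbers, 7 for each row, row after row: the turn, a rotation vector about the world's x, y, z in rad, then the shift along the world's x, y, z in m, then the opening in per cent of the stroke, from 0 (shut) to 100 (fully open). A call has 1 to 20 rows; each row shifts and turns the commanded pose from where the row before left it; what a row does not reach is not made up. A row lasts 1/10 s, in which the tool goes at most 50 mm and 8.59 degrees, less where a joint would pass 70% of its speed; a pose out of reach is approached as far as the arm can. A call is refused whole if a number of a shift passes 0.05 or a number of a turn 0.15, either way. A call with a gripper value outside its range is refused whole. The fingers move at their own pace and stop on an object; FORCE is the grip in N (left out, the last holds). Time passes only in rows, so rows that do not move let the fingers close. It gives the time, the measured TCP pose, the force and the opening at its end, in the units of the state.
- observe(): the state, without advancing time (a new reading comes with each control period).
- get_image(name): name is "scene" or "top" or "wrist"; returns a dict with "frame" (400x640x3 uint8, red, green, blue), "fov_y" (degrees; the focal length in pixels is half the picture's height over the tangent of half this angle, whatever the lens; pixels are square), "cx", "cy" (the principal point, pixels), "world_to_cam" (4x4, takes a point from world to camera coordinates). Camera axes: x right, y up, looking along -z (the intrinsics and any distortion apply to the point x, -y, -z); pixel columns grow to the right and rows downward; lengths in m; the calibration is good to about 2 mm. The wrist camera is an equidistant fisheye: a pixel r from the principal point sees the ray r / f radians off the axis. A picture is of the moment at which its call begins. There is no depth.
- close_job(): hands the job in, once; it reports no verdict.
The state is a dict: "time_s": time; "q": joint angles; "qvel": joint speeds; "joint_efforts": joint torques, N m; "position": TCP position; "tool_rot": TCP orientation; "ft_force": force on the tool from outside, world axes, zero at the start; "wrist_torque": the same for the moment, N m; "grip_width": finger opening in m.
Only numpy, scipy, OpenCV 4.12 (cv2) and the standard library are available. Lean on these libraries where they do the work, as an engineer would, in place of code of your own. Each camera call takes 0.05 s, during which the arm holds its last target. There are 200 camera calls.

## Working session

There is one attempt and no reset: what is moved stays moved. The work goes in short steps, Python scripts to look and compute and a shell command to move; the robot and the scene stay as the last step left them, time stands still between calls to the robot, and variables do not carry over. Pictures are saved under pics/ and viewed, about 8 in all and at most 12, crops included, and the job is handed in when it is done.

```bash
ls && mkdir -p pics && python3 - <<'E'
from rig import *
import cv2
for n in ("scene","top"):
    d=get_image(n); cv2.imwrite(f"pics/{n}0.png",d["frame"][:,:,::-1]); print(n,d["fov_y"],d["cx"],d["cy"],d["world_to_cam"])
s=observe(); print(s["time_s"],s["position"],s["tool_rot"],s["grip_width"])
E
```

```text
pics
scene 55.99696947742533 320.05993659123465 200.66802537393573 [[-0.26809476  0.96328168  0.01461496  0.09311673]
 [-0.76865573 -0.22302364  0.59952384  0.32334983]
 [ 0.58076981  0.14949532  0.80022345 -1.31759052]
 [ 0.          0.          0.          1.        ]]
top 44.55002540211436 313.1592792308494 194.50352306283878 [[ 5.29128849e-03 -9.99983759e-01  2.11754293e-03  3.52316497e-03]
 [ 9.86283972e-01  5.56812054e-03  1.64963398e-01 -4.70737659e-01]
 [-1.64972510e-01  1.21562973e-03  9.86297416e-01 -1.56870978e+00]
 [ 0.00000000e+00  0.00000000e+00  0.00000000e+00  1.00000000e+00]]
0.1 [ 0.16080252 -0.52572981  0.24478876] [[ 2.92418681e-01 -9.56290387e-01 -1.06159465e-04]
 [-9.56289579e-01 -2.92418575e-01  1.27234284e-03]
 [-1.24777223e-03 -2.70537624e-04 -9.99999185e-01]] 0.08499909076467216
```

View pics/scene0.png

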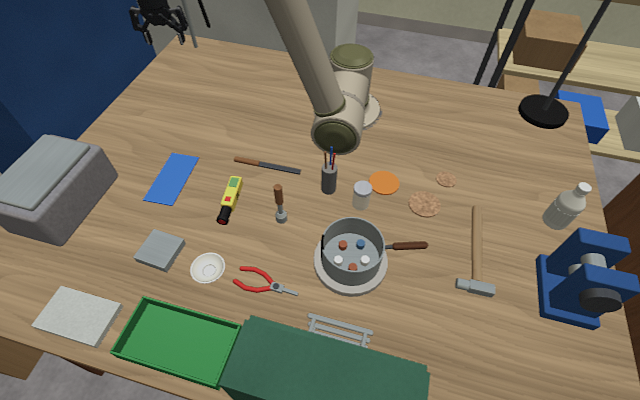

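View pics/top0.png

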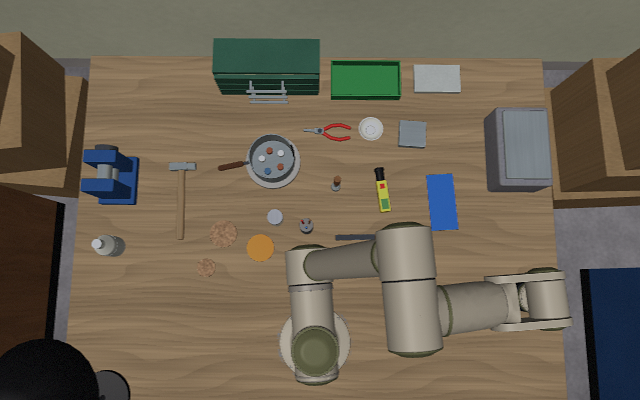

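The scene view shows the pot at (351,252) with its handle to the right and the black patch on its left at (323,242). The stirrer is at (280,203) and the yellow thermometer at (230,200), nose down.

Coaster candidates in the scene view:
- Orange disc at (384,182): ruled out by colour.
- Small cork disc at (446,180): the smaller of the two cork ones.
- Large cork disc at (424,204), which is (223,235) in the top view: chosen.

Next I'll measure positions.

```bash
cat > h.py <<'E'
import numpy as np, cv2
from rig import *
def cam(n):
    d=get_image(n); d["bgr"]=np.ascontiguousarray(d["frame"][:,:,::-1]); d["hsv"]=cv2.cvtColor(d["bgr"],cv2.COLOR_BGR2HSV)
    d["f"]=200/np.tan(np.radians(d["fov_y"]/2)); d["name"]=n; return d
def ray(d,u,v):
    M=np.array(d["world_to_cam"]); R=M[:3,:3]; o=-R.T@M[:3,3]
    x,y=(u-d["cx"]),(v-d["cy"])
    if d["name"]=="wrist":
        r=np.hypot(x,y); t=r/d["f"]; c=np.array([x/r*np.sin(t),-y/r*np.sin(t),-np.cos(t)]) if r>0 else np.array([0,0,-1.])
    else: c=np.array([x/d["f"],-y/d["f"],-1])
    return o,R.T@(c/np.linalg.norm(c))
def onz(d,u,v,z):
    o,r=ray(d,u,v); return (o+r*(z-o[2])/r[2])
def proj(d,p):
    M=np.array(d["world_to_cam"]); c=M[:3,:3]@np.array(p)+M[:3,3]
    x,y,w=c[0],-c[1],-c[2]
    if d["name"]=="wrist":
        r=np.hypot(x,y); k=d["f"]*np.arctan2(r,w)/r
        return d["cx"]+k*x,d["cy"]+k*y
    return d["cx"]+d["f"]*x/w,d["cy"]+d["f"]*y/w
def blobs(d,lo,hi,roi,amin=6):
    x0,y0,x1,y1=roi; m=np.zeros(d["hsv"].shape[:2],np.uint8); m[y0:y1,x0:x1]=cv2.inRange(d["hsv"],lo,hi)[y0:y1,x0:x1]
    cs,_=cv2.findContours(m,cv2.RETR_EXTERNAL,cv2.CHAIN_APPROX_NONE)
    return sorted([c for c in cs if len(c)>=amin],key=lambda c:-cv2.contourArea(c))
def mid(c): 
    (x,y),r=cv2.minEnclosingCircle(c); return x,y,r
E
python3 - <<'E'
from h import *
t=cam("top"); s=cam("scene")
for n,d,rm,rt in (("top",t,(420,165,465,240),(365,160,400,220)),("scene",s,(140,145,205,210),(210,170,250,230))):
    c=blobs(d,(100,120,60),(120,255,255),rm)[0]
    w=np.array([onz(d,*p[0],.004)[:2] for p in c],np.float32); print(n,"mat",cv2.minAreaRect(w))
    c=blobs(d,(22,120,120),(33,255,255),rt)[0]
    w=np.array([onz(d,*p[0],.03)[:2] for p in c],np.float32); print(n,"yellow@.03",cv2.minAreaRect(w))
    c=blobs(d,(0,0,0),(180,255,45),rt)[0]
    w=np.array([onz(d,*p[0],.02)[:2] for p in c],np.float32); print(n,"black@.02",cv2.minAreaRect(w))
a=cv2.resize(t["bgr"][125:255,195:350],None,fx=5,fy=5,interpolation=cv2.INTER_CUBIC)[:590]
b=cv2.resize(s["bgr"][165:295,265:455],None,fx=4.2,fy=4.2,interpolation=cv2.INTER_CUBIC)
cv2.imwrite("pics/tc.png",a); cv2.imwrite("pics/sc.png",b)
E
```

```text
top mat ((0.4552987813949585, -0.4255051910877228), (0.189057394862175, 0.08880641311407089), 3.6766841411590576)
top yellow@.03 ((0.4702897071838379, -0.22552809119224548), (0.10324548184871674, 0.035716310143470764), 7.9374470710754395)
top black@.02 ((0.5462489724159241, -0.21638309955596924), (0.04257625713944435, 0.028310155496001244), 8.400346755981445)
scene mat ((0.4576456546783447, -0.42452552914619446), (0.18972919881343842, 0.0885692909359932), 3.6751296520233154)
scene yellow@.03 ((0.47825855016708374, -0.22043094038963318), (0.12253211438655853, 0.04240012913942337), 7.989552021026611)
scene black@.02 ((0.5480073094367981, -0.2146117389202118), (0.0592048242688179, 0.029786834493279457), 9.39930248260498)
```

View pics/tc.png

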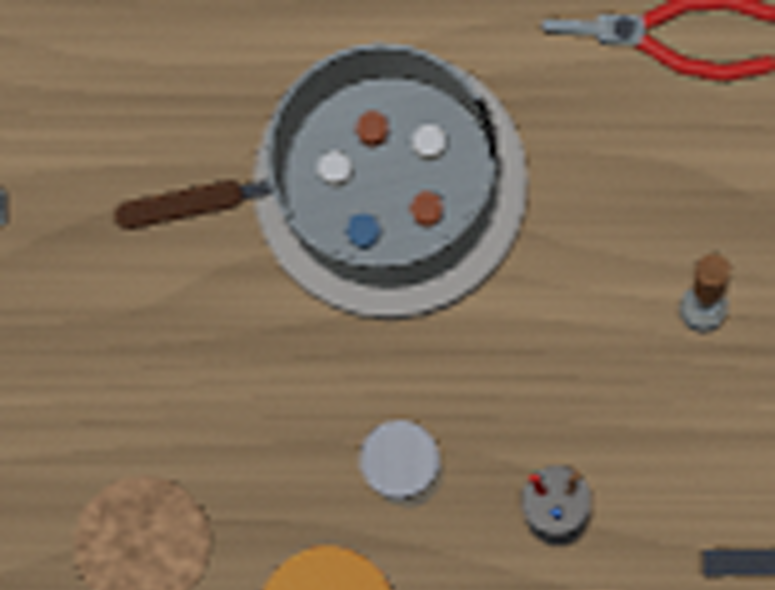

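View pics/sc.png

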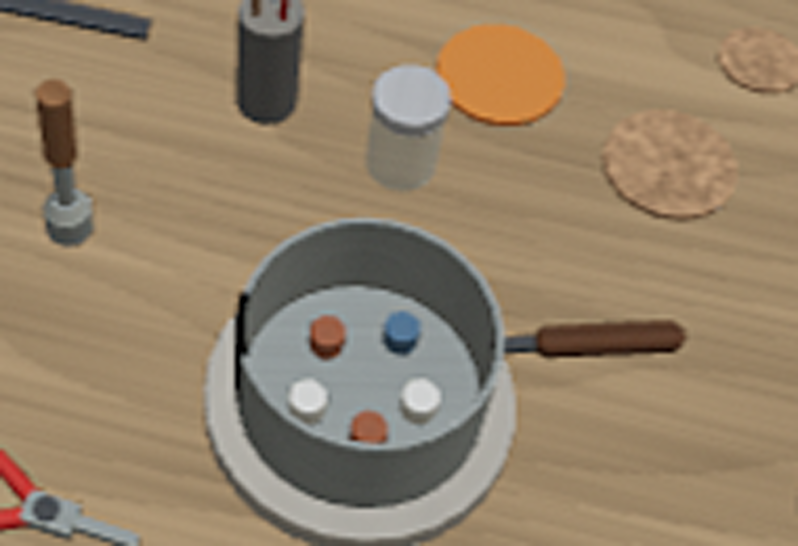

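The crops confirm the choices: large cork at crop (143,542) top and (670,163) scene, stirrer at (705,290) top and (60,160) scene. The pot's patch is on the right in the top view, with the handle on the left. I'll turn the picked edge points into positions using both views.

```bash
cat >> h.py <<'E'
from scipy.optimize import least_squares
def circ(P,r):
    P=np.array(P)[:,:2]; return least_squares(lambda c:np.hypot(*(P-c).T)-r,P.mean(0))
def tri(*rs):
    A=sum(np.eye(3)-np.outer(r,r) for o,r in rs); b=sum((np.eye(3)-np.outer(r,r))@o for o,r in rs); return np.linalg.solve(A,b)
E
python3 - <<'E'
from h import *
np.set_printoptions(precision=4,suppress=True)
t=cam("top"); s=cam("scene")
T=lambda x,y:((x-2)/5+195,(y-2)/5+125)
S=lambda x,y:((x-1.6)/4.2+265,(y-1.6)/4.2+165)
fit=lambda d,f,pts,z,r:(lambda q:(q.x,np.abs(q.fun).max()))(circ([onz(d,*f(*p),z) for p in pts],r))
print("heater T",fit(t,T,[(391,319),(527,185),(320,300),(470,292),(515,235),(268,235)],.03,.092))
print("heater S",fit(s,S,[(206,390),(360,540),(517,395),(250,488),(470,500)],.03,.092))
print("rim T",fit(t,T,[(383,44),(270,150),(300,75),(455,70)],.105,.074))
print("rim S",fit(s,S,[(368,218),(503,345),(240,345),(272,255),(465,258),(370,450)],.105,.074))
print("coaster T",fit(t,T,[(75,540),(143,475),(211,540),(95,495),(192,495)],.006,.045))
print("coaster S",fit(s,S,[(603,160),(672,109),(738,168),(680,217),(620,198)],.006,.045))
for n,a,b in (("handle end",(122,214),(680,336)),("stirrer top",(713,267),(54,93)),("jar top",(401,459),(412,97)),("bead terra",(373,122),(369,422)),("patch top",(488,127),(244,296))):
    print(n,tri(ray(t,*T(*a)),ray(s,*S(*b))))
print("stir top @.142",onz(t,*T(713,267),.142),onz(s,*S(54,93),.142))
print("foot base S",fit(s,S,[(69,245),(45,225),(94,222)],0,.016), "foot T",onz(t,*T(703,312),.024))
print("handle tip @.105",onz(t,*T(125,214),.105),onz(s,*S(678,336),.105))
for n,a in (("te",(373,124)),("wh",(429,136)),("wh",(335,162)),("te",(428,205)),("bl",(365,226))): print(n,onz(t,*T(*a),.053)[:2])
print("cup",onz(t,*T(557,500),.095))
E
```

```text
heater T (array([0.5851, 0.1418]), np.float64(0.0026862320881982232))
heater S (array([0.5851, 0.1443]), np.float64(0.001724974586813352))
rim T (array([0.5847, 0.1414]), np.float64(0.0019130911306071974))
rim S (array([0.5881, 0.1445]), np.float64(0.0016488521810088669))
coaster T (array([0.3449, 0.304 ]), np.float64(0.00035283096489176213))
coaster S (array([0.3463, 0.305 ]), np.float64(0.0029457706607769057))
handle end [0.5455 0.3079 0.1052]
stirrer top [ 0.5057 -0.0672  0.1409]
jar top [0.3934 0.1297 0.0715]
bead terra [0.6191 0.1532 0.0576]
patch top [0.5987 0.0738 0.1246]
stir top @.142 [ 0.5057 -0.068   0.142 ] [ 0.5063 -0.066   0.142 ]
foot base S (array([ 0.5028, -0.0679]), np.float64(4.908007162671493e-05)) foot T [ 0.499  -0.0673  0.024 ]
handle tip @.105 [0.5455 0.3046 0.105 ] [0.5455 0.3082 0.105 ]
te [0.6191 0.1526]
wh [0.6112 0.1154]
wh [0.5931 0.1772]
te [0.5644 0.1153]
bl [0.55   0.1565]
cup [0.3653 0.0282 0.095 ]
```

Measured positions (x, y):
- **Pot axis:** (0.586, 0.143), with the hearth turned about +14°.
- **Stirrer:** (0.505, −0.068).
- **Coaster:** (0.346, 0.304).
- **Thermometer:** origin (0.493, −0.223), yaw 8°.
- **Mat:** (0.456, −0.425), yaw 3.7°.

I'll move above the stirrer first.

```bash
python3 -m crank '[0,0,0,0.0215,0.0287,-0.0028,100, 0,0,0,0.0215,0.0287,-0.0028,100, 0,0,0,0.0215,0.0287,-0.0028,100, 0,0,0,0.0215,0.0287,-0.0028,100, 0,0,0,0.0215,0.0287,-0.0028,100, 0,0,0,0.0215,0.0287,-0.0028,100, 0,0,0,0.0215,0.0287,-0.0028,100, 0,0,0,0.0215,0.0287,-0.0028,100, 0,0,0,0.0215,0.0287,-0.0028,100, 0,0,0,0.0215,0.0287,-0.0028,100, 0,0,0,0.0215,0.0287,-0.0028,100, 0,0,0,0.0215,0.0287,-0.0028,100, 0,0,0,0.0215,0.0287,-0.0028,100, 0,0,0,0.0215,0.0287,-0.0028,100, 0,0,0,0.0215,0.0287,-0.0028,100, 0,0,0,0.0215,0.0287,-0.0028,100, 0,0,0,0,0,0,100, 0,0,0,0,0,0,100]' 40
python3 - <<'E'
from h import *
w=cam("wrist"); cv2.imwrite("pics/w1.png",w["bgr"]); print(proj(w,(.505,-.0675,.142)),proj(w,(.505,-.0675,.0)),observe()["tool_rot"])
E
```

```text
time_s: 2.1
position: [0.5048, -0.0663, 0.2003]
tool_rot: [[0.294, -0.956, -0.001], [-0.956, -0.294, -0.0], [-0.0, 0.001, -1.0]]
ft_force: [0.2, -0.3, -0.4]
grip_width: 0.0855
(np.float64(321.47022130426006), np.float64(231.81681971787663)) (np.float64(321.2144144092638), np.float64(177.11271288265698)) [[ 2.92676125e-01 -9.56211572e-01 -3.38918492e-04]
 [-9.56211632e-01 -2.92676093e-01 -1.41853207e-04]
 [ 3.64483385e-05  3.65594851e-04 -9.99999933e-01]]
```

View pics/w1.png

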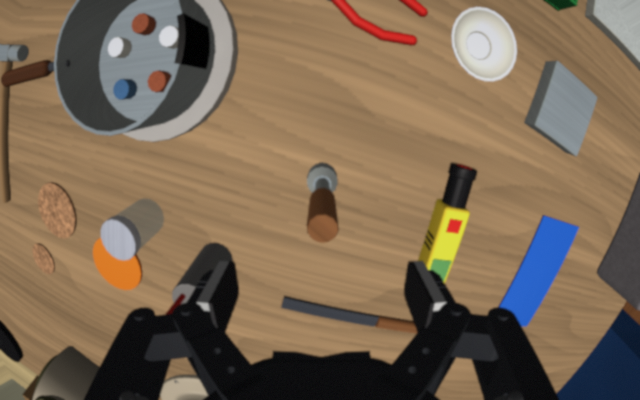

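The wrist view shows the stirrer's handle top at (323,229) and its foot at (322,178), both where I predicted, and nothing near the fingers. Descend and grip.

```bash
python3 -m crank '[0,0,0,0,-0.0003,-0.0233,100, 0,0,0,0,-0.0003,-0.0233,100, 0,0,0,0,-0.0003,-0.0233,100, 0,0,0,0,-0.0003,-0.0233,100, 0,0,0,0,0,0,0, 0,0,0,0,0,0,0, 0,0,0,0,0,0,0, 0,0,0,0,0,0,0, 0,0,0,0,0,0,0, 0,0,0,0,0,0,0, 0,0,0,0,0,0,0, 0,0,0,0,0,0,0]' 60
```

```text
time_s: 3.35
position: [0.5052, -0.0679, 0.1085]
tool_rot: [[0.293, -0.956, 0.002], [-0.956, -0.293, -0.0], [0.001, -0.002, -1.0]]
ft_force: [-1.1, 1.4, 5.4]
grip_width: 0.0204
```

Gripped at 20.4 mm. Lift, carry over the pot's centre and settle.

```bash
python3 -m crank '[0,0,0,0,0,0.02,0, 0,0,0,0,0,0.0355,0, 0,0,0,0,0,0.0355,0, 0,0,0,0,0,0.0355,0, 0,0,0,0.0101,0.0264,0,0, 0,0,0,0.0101,0.0264,0,0, 0,0,0,0.0101,0.0264,0,0, 0,0,0,0.0101,0.0264,0,0, 0,0,0,0.0101,0.0264,0,0, 0,0,0,0.0101,0.0264,0,0, 0,0,0,0.0101,0.0264,0,0, 0,0,0,0.0101,0.0264,0,0, 0,0,0,0,0,0,0, 0,0,0,0,0,0,0]'
python3 - <<'E'
from h import *
w=cam("wrist"); cv2.imwrite("pics/w2.png",w["bgr"]); s=cam("scene"); cv2.imwrite("pics/s2.png",cv2.resize(s["bgr"][130:310,265:455],None,fx=3.3,fy=3.3,interpolation=cv2.INTER_CUBIC))
E
```

```text
time_s: 4.75
position: [0.5854, 0.1435, 0.2337]
tool_rot: [[0.294, -0.956, -0.001], [-0.956, -0.294, -0.0], [0.0, 0.001, -1.0]]
ft_force: [-0.6, -0.1, -2.8]
grip_width: 0.0206
```

View pics/s2.png

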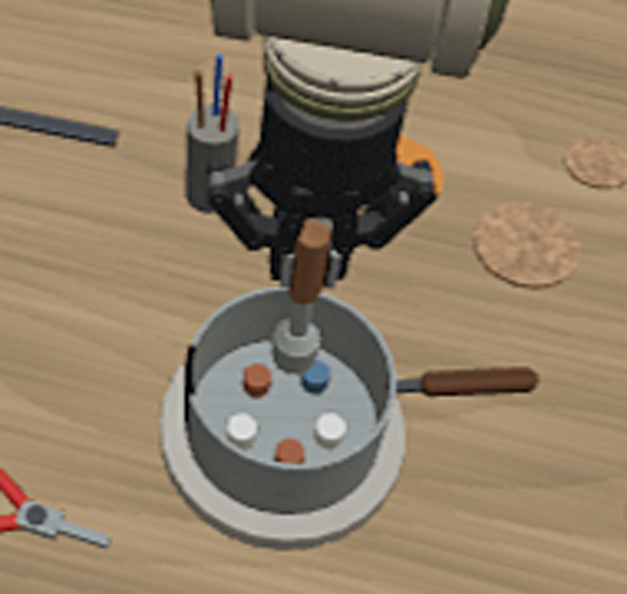

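The scene crop shows the stirrer held over the pot's middle, handle top at (315,232) and foot at (297,345). It may lean slightly, so I'll check that against projection.

```bash
python3 - <<'E'
from h import *
s=cam("scene")
C=lambda p:tuple(round((a-o)*3.3+1.2,1) for a,o in zip(proj(s,p),(265,130)))
for x,y,z in ((.5854,.1435,.125),(.5854,.1435,.149),(.5854,.1435,.267),(.5954,.1435,.149),(.5854,.1535,.149)): print(C((x,y,z)))
E
```

```text
(np.float64(293.4), np.float64(355.7))
(np.float64(296.5), np.float64(337.2))
(np.float64(313.8), np.float64(232.0))
(np.float64(293.3), np.float64(349.4))
(np.float64(311.0), np.float64(340.7))
```

It is upright to within about 2 mm. Lower to about 6 mm above the floor at the centre, then move out through the widest gap between beads.

```bash
python3 -m crank '[0,0,0,0.0003,-0.0003,-0.021,0, 0,0,0,0,0,-0.021,0, 0,0,0,0,0,-0.021,0, 0,0,0,0,0,-0.021,0, 0,0,0,0,0,0,0, 0,0,0,0,0,0,0, 0,0,0,0,-0.008,0,0, 0,0,0,0,-0.008,0,0, 0,0,0,0,-0.008,0,0, 0,0,0,0,-0.008,0,0, 0,0,0,0,0,0,0]'
```

```text
time_s: 6.0
position: [0.5861, 0.1097, 0.15]
tool_rot: [[0.291, -0.957, 0.0], [-0.957, -0.291, -0.0], [0.0, -0.0, -1.0]]
ft_force: [0.1, -0.2, -1.3]
grip_width: 0.0204
```

```bash
python3 -m crank '[0,0,0,0.0099,0.0016,0,0, 0,0,0,0.0089,0.0045,0,0, 0,0,0,0.0071,0.0071,0,0, 0,0,0,0.0045,0.0089,0,0, 0,0,0,0.0016,0.0099,0,0, 0,0,0,-0.0016,0.0099,0,0, 0,0,0,-0.0045,0.0089,0,0, 0,0,0,-0.0071,0.0071,0,0, 0,0,0,-0.0089,0.0045,0,0, 0,0,0,-0.0099,0.0016,0,0, 0,0,0,-0.0099,-0.0016,0,0, 0,0,0,-0.0089,-0.0045,0,0, 0,0,0,-0.0071,-0.0071,0,0, 0,0,0,-0.0045,-0.0089,0,0, 0,0,0,-0.0016,-0.0099,0,0, 0,0,0,0.0016,-0.0099,0,0, 0,0,0,0.0045,-0.0089,0,0, 0,0,0,0.0071,-0.0071,0,0, 0,0,0,0.0089,-0.0045,0,0, 0,0,0,0.0099,-0.0016,0,0]'
```

```text
time_s: 8.0
position: [0.587, 0.1106, 0.1498]
tool_rot: [[0.292, -0.956, 0.0], [-0.956, -0.292, 0.0], [-0.0, -0.0, -1.0]]
ft_force: [-0.9, 0.1, -2.6]
grip_width: 0.0208
```

One turn is done with no jam. I'll do a second turn plus another half turn, so it passes both sides again.

```bash
python3 -m crank '[0,0,0,0.0099,0.0016,0,0, 0,0,0,0.0089,0.0045,0,0, 0,0,0,0.0071,0.0071,0,0, 0,0,0,0.0045,0.0089,0,0, 0,0,0,0.0016,0.0099,0,0, 0,0,0,-0.0016,0.0099,0,0, 0,0,0,-0.0045,0.0089,0,0, 0,0,0,-0.0071,0.0071,0,0, 0,0,0,-0.0089,0.0045,0,0, 0,0,0,-0.0099,0.0016,0,0, 0,0,0,-0.0099,-0.0016,0,0, 0,0,0,-0.0089,-0.0045,0,0, 0,0,0,-0.0071,-0.0071,0,0, 0,0,0,-0.0045,-0.0089,0,0, 0,0,0,-0.0016,-0.0099,0,0, 0,0,0,0.0016,-0.0099,0,0, 0,0,0,0.0045,-0.0089,0,0, 0,0,0,0.0071,-0.0071,0,0, 0,0,0,0.0089,-0.0045,0,0, 0,0,0,0.0099,-0.0016,0,0]'
python3 -m crank '[0,0,0,0.0099,0.0016,0,0, 0,0,0,0.0089,0.0045,0,0, 0,0,0,0.0071,0.0071,0,0, 0,0,0,0.0045,0.0089,0,0, 0,0,0,0.0016,0.0099,0,0, 0,0,0,0,0,0,0]'
python3 - <<'E'
from h import *
np.set_printoptions(precision=3,suppress=True)
t=cam("top"); s=cam("scene"); w=cam("wrist")
b=[cv2.resize(t["bgr"][125:205,215:325],(590,430),interpolation=cv2.INTER_CUBIC)[:,:400],cv2.resize(s["bgr"][205:305,305:405],(400,400),interpolation=cv2.INTER_CUBIC)]
b[1]=cv2.copyMakeBorder(b[1],0,30,0,0,cv2.BORDER_CONSTANT)
cv2.imwrite("pics/m3.png",np.hstack(b))
E
```

```text
time_s: 10.0
position: [0.5868, 0.1108, 0.1497]
tool_rot: [[0.292, -0.956, -0.0], [-0.956, -0.292, 0.001], [-0.001, 0.0, -1.0]]
ft_force: [-0.2, 1.2, -2.2]
grip_width: 0.0205
time_s: 10.6
position: [0.6178, 0.1447, 0.1497]
tool_rot: [[0.294, -0.956, -0.0], [-0.956, -0.294, 0.0], [-0.0, 0.0, -1.0]]
ft_force: [-0.0, -0.6, -2.0]
grip_width: 0.0209
```

View pics/m3.png

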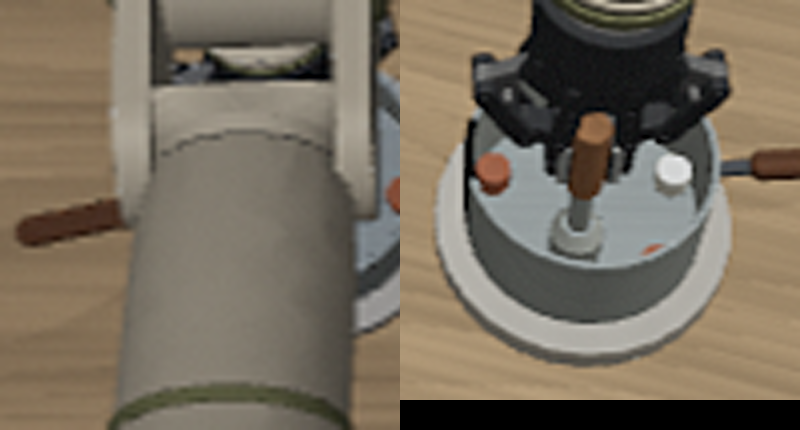

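The right half shows terracotta at (492,172) against the patch-side wall, white at (675,172) and terracotta at (655,250), all away from their old places, with the foot at (578,235). Lift out, carry over the coaster and check the beads numerically.

```bash
python3 -m crank '[0,0,0,0,0,0.0235,0, 0,0,0,0,0,0.0235,0, 0,0,0,0,0,0.0235,0, 0,0,0,0,0,0.0235,0, 0,0,0,0,0,0,0, 0,0,0,-0.0227,0.0133,0,0, 0,0,0,-0.0227,0.0133,0,0, 0,0,0,-0.0227,0.0133,0,0, 0,0,0,-0.0227,0.0133,0,0, 0,0,0,-0.0227,0.0133,0,0, 0,0,0,-0.0227,0.0133,0,0, 0,0,0,-0.0227,0.0133,0,0, 0,0,0,-0.0227,0.0133,0,0, 0,0,0,-0.0227,0.0133,0,0, 0,0,0,-0.0227,0.0133,0,0, 0,0,0,-0.0227,0.0133,0,0, 0,0,0,-0.0227,0.0133,0,0, 0,0,0,0,0,0,0, 0,0,0,0,0,0,0, 0,0,0,0,0,0,0]'
python3 - <<'E'
from h import *
np.set_printoptions(precision=4,suppress=True)
t=cam("top"); s=cam("scene"); w=cam("wrist")
for n,d,roi in (("T",t,(245,132,300,190)),("S",s,(315,215,390,285))):
    for c,lo,hi in (("terra",(4,110,60),(14,255,255)),("white",(0,0,175),(180,40,255)),("blue",(100,90,60),(120,255,255))):
        for b in blobs(d,lo,hi,roi)[:3]:
            x,y,r=mid(b); print(n,c,round(x),round(y),cv2.contourArea(b),onz(d,x,y,.053)[:2]-(.586,.143))
a=cv2.resize(t["bgr"][125:200,235:310],(400,400),interpolation=cv2.INTER_CUBIC)
b=cv2.resize(s["bgr"][130:255,345:470],(400,400),interpolation=cv2.INTER_CUBIC); cv2.imwrite("pics/m4.png",np.hstack([a,b]))
E
```

```text
time_s: 12.75
position: [0.346, 0.3021, 0.2433]
tool_rot: [[0.292, -0.956, -0.0], [-0.956, -0.292, -0.0], [0.0, 0.0, -1.0]]
ft_force: [0.3, 0.4, -1.4]
grip_width: 0.0205
T terra 257 150 21.5 [0.0297 0.05  ]
T terra 290 161 15.0 [-0.0059 -0.0598]
T white 281 144 17.0 [ 0.0503 -0.0301]
T white 257 169 15.0 [-0.0335  0.0472]
T blue 278 174 6.0 [-0.0499 -0.021 ]
S terra 328 248 51.5 [ 0.0025 -0.0578]
S white 330 262 207.0 [ 0.0386 -0.042 ]
S white 374 268 170.5 [0.0223 0.0627]
S white 373 246 40.5 [-0.0329  0.0486]
S blue 347 235 45.5 [-0.0488 -0.0204]
```

View pics/m4.png

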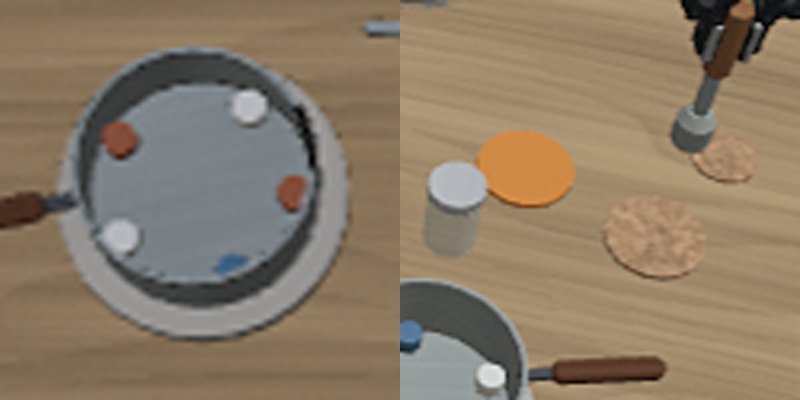

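All five beads now lie against the pot wall, about 58 mm from the axis, so every one has moved and all are inside. Lower onto the coaster.

```bash
python3 -m crank '[0,0,0,0,0.0025,-0.0245,0, 0,0,0,0,0,-0.0245,0, 0,0,0,0,0,-0.0245,0, 0,0,0,0,0,-0.0245,0, 0,0,0,0,0,-0.0245,0, 0,0,0,0,0,-0.003,0, 0,0,0,0,0,-0.0015,0, 0,0,0,0,0,0,0, 0,0,0,0,0,0,0]'
```

```text
time_s: 13.8
position: [0.3461, 0.3053, 0.1178]
tool_rot: [[0.292, -0.956, 0.002], [-0.956, -0.292, 0.001], [-0.0, -0.002, -1.0]]
ft_force: [-0.5, -0.3, -1.4]
grip_width: 0.0207
```

```bash
python3 -m crank '[0,0,0,0,0,-0.0012,0, 0,0,0,0,0,0,0, 0,0,0,0,0,0,0]' && python3 -m crank '[0,0,0,0,0,-0.001,0, 0,0,0,0,0,0,0, 0,0,0,0,0,0,0]'
```

```text
time_s: 14.1
position: [0.3456, 0.3051, 0.1158]
tool_rot: [[0.293, -0.956, 0.0], [-0.956, -0.293, 0.0], [-0.0, -0.0, -1.0]]
ft_force: [0.8, -0.5, -1.3]
grip_width: 0.0203
time_s: 14.4
position: [0.3455, 0.3051, 0.1146]
tool_rot: [[0.292, -0.956, -0.0], [-0.956, -0.292, -0.0], [0.0, 0.0, -1.0]]
ft_force: [-0.5, -0.2, -1.0]
grip_width: 0.0203
```

```bash
python3 -m crank '[0,0,0,0,0,-0.0008,0, 0,0,0,0,0,0,0, 0,0,0,0,0,0,0]' && python3 -m crank '[0,0,0,0,0,-0.0008,0, 0,0,0,0,0,0,0, 0,0,0,0,0,0,0]'
```

```text
time_s: 14.7
position: [0.3458, 0.3052, 0.1145]
tool_rot: [[0.293, -0.956, 0.001], [-0.956, -0.293, 0.001], [-0.0, -0.001, -1.0]]
ft_force: [-1.1, -0.6, 5.8]
grip_width: 0.0204
time_s: 15.0
position: [0.346, 0.3054, 0.1144]
tool_rot: [[0.293, -0.956, 0.002], [-0.956, -0.293, 0.001], [-0.0, -0.002, -1.0]]
ft_force: [-2.5, -0.7, 14.5]
grip_width: 0.0211
```

Contact felt at 5.8 N, then 14.5 N. Ease up, release and rise.

```bash
python3 -m crank '[0,0,0,0,0,0.0012,0, 0,0,0,0,0,0,35, 0,0,0,0,0,0,50, 0,0,0,0,0,0,80, 0,0,0,0,0,0,100, 0,0,0,0,0,0,100, 0,0,0,0,0,0,100, 0,0,0,0,0,0,100, 0,0,0,0,0,0.02,100, 0,0,0,0,0,0.03,100, 0,0,0,0,0,0.03,100, 0,0,0,0,0,0.03,100, 0,0,0,0,0,0.03,100]'
python3 - <<'E'
from h import *
s=cam("scene"); w=cam("wrist")
print(proj(s,(.3458,.305,.148)),proj(s,(.3458,.305,.006)),proj(w,(.3458,.305,.148)),proj(w,(.3458,.305,.006)))
a=cv2.resize(s["bgr"][130:230,385:485],(400,400),interpolation=cv2.INTER_CUBIC)
cv2.imwrite("pics/m5.png",np.hstack([a,w["bgr"][:,120:520]]))
E
```

```text
time_s: 16.3
position: [0.3453, 0.305, 0.2555]
tool_rot: [[0.292, -0.956, -0.0], [-0.956, -0.292, 0.0], [-0.0, 0.0, -1.0]]
ft_force: [0.2, -0.8, 0.5]
grip_width: 0.0854
(np.float64(437.0778417804479), np.float64(169.7700109044878)) (np.float64(423.8763131405553), np.float64(203.09373546210452)) (np.float64(320.62624796271604), np.float64(206.47223264223607)) (np.float64(320.83574082704996), np.float64(168.69199789662926))
```

View pics/m5.png

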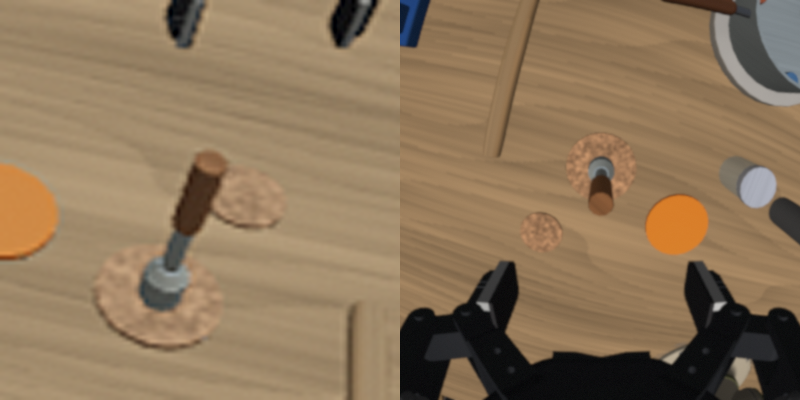

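The stirrer stands upright in the middle of the large cork coaster, with its foot at left crop (163,290) on a coaster centred at (158,297). Next is the thermometer: carry high over the cup and turn −9°.

```bash
python3 -m crank '[0,0,-0.0087,0.0082,-0.0293,0,100, 0,0,-0.0087,0.0082,-0.0293,0,100, 0,0,-0.0087,0.0082,-0.0293,0,100, 0,0,-0.0087,0.0082,-0.0293,0,100, 0,0,-0.0087,0.0082,-0.0293,0,100, 0,0,-0.0087,0.0082,-0.0293,0,100, 0,0,-0.0087,0.0082,-0.0293,0,100, 0,0,-0.0087,0.0082,-0.0293,0,100, 0,0,-0.0087,0.0082,-0.0293,0,100, 0,0,-0.0087,0.0082,-0.0293,0,100, 0,0,-0.0087,0.0082,-0.0293,0,100, 0,0,-0.0087,0.0082,-0.0293,0,100, 0,0,-0.0087,0.0082,-0.0293,-0.015,100, 0,0,-0.0087,0.0082,-0.0293,-0.015,100, 0,0,-0.0087,0.0082,-0.0293,-0.015,100, 0,0,-0.0087,0.0082,-0.0293,-0.015,100, 0,0,-0.0087,0.0082,-0.0293,-0.015,100, 0,0,-0.0087,0.0082,-0.0293,-0.015,100, 0,0,0,0,0,0,100, 0,0,0,0,0,0,100]'
python3 - <<'E'
from h import *
w=cam("wrist"); np.set_printoptions(precision=4,suppress=True)
c=blobs(w,(22,120,120),(33,255,255),(0,0,640,400))[0]
print("yellow",cv2.minAreaRect(np.array([onz(w,*p[0],.034)[:2] for p in c],np.float32)))
c=blobs(w,(0,90,120),(6,255,255),(250,100,400,330)); print([(mid(k),onz(w,*mid(k)[:2],.034)) for k in c[:2]])
cv2.imwrite("pics/w6.png",w["bgr"])
E
```

```text
time_s: 18.4
position: [0.4927, -0.2222, 0.1633]
tool_rot: [[0.139, -0.99, -0.002], [-0.99, -0.139, 0.001], [-0.002, 0.001, -1.0]]
ft_force: [0.5, 0.9, 0.1]
grip_width: 0.0853
yellow ((0.4742279648780823, -0.22519968450069427), (0.10404607653617859, 0.03367627039551735), 7.452158451080322)
[((321.5, 184.0, 10.259242057800293), array([ 0.505 , -0.2214,  0.034 ]))]
```

View pics/w6.png

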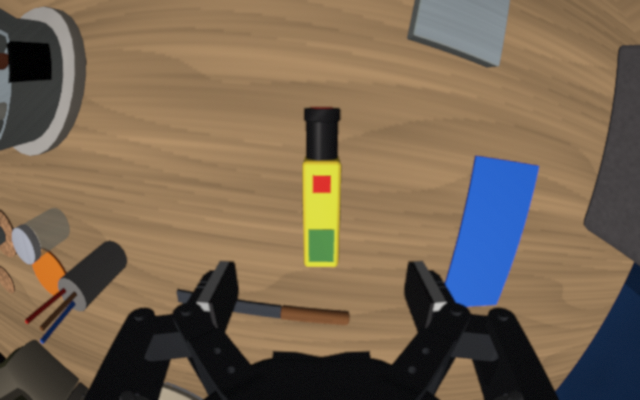

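The wrist view shows the thermometer between the jaws, body from (305,265) up to the nose at (322,110). Its yaw is 7.5° and its origin is near (0.495, −0.222), which agrees with the first measurement. Descend.

```bash
python3 -m crank '[0,0,0,0,0,-0.028,100, 0,0,0,0,0,-0.028,100, 0,0,0,0,0,-0.028,100, 0,0,0,0,0,-0.028,100, 0,0,0,0,0,-0.028,100, 0,0,0,0,0,0,100, 0,0,0,0,0,0,100]'
```

```text
time_s: 19.15
position: [0.4935, -0.2218, 0.0252]
tool_rot: [[0.141, -0.99, 0.001], [-0.99, -0.141, -0.0], [0.0, -0.0, -1.0]]
ft_force: [0.9, -0.2, 0.1]
grip_width: 0.0854
```

```bash
python3 -m crank '[0,0,0,0,0,-0.0045,100, 0,0,0,0,0,0,100, 0,0,0,0,0,0,0, 0,0,0,0,0,0,0, 0,0,0,0,0,0,0, 0,0,0,0,0,0,0, 0,0,0,0,0,0,0, 0,0,0,0,0,0,0, 0,0,0,0,0,0,0]' 60
```

```text
time_s: 20.05
position: [0.4933, -0.2224, 0.0201]
tool_rot: [[0.14, -0.99, 0.001], [-0.99, -0.14, -0.0], [0.0, -0.001, -1.0]]
ft_force: [-0.6, 0.2, 5.5]
grip_width: 0.033
```

Gripped at 33 mm. Target with a 70 mm stand-off: TCP (0.6395, −0.0714, 0.075), turned by +96°.

```bash
python3 -m crank '[0,0,0,0,0,0.02,0, 0,0,0,0,0,0.035,0, 0,0,0,0,0,0.035,0, 0,0,0.12,0.0104,0.0108,0,0, 0,0,0.12,0.0104,0.0108,0,0, 0,0,0.12,0.0104,0.0108,0,0, 0,0,0.12,0.0104,0.0108,0,0, 0,0,0.12,0.0104,0.0108,0,0, 0,0,0.12,0.0104,0.0108,0,0, 0,0,0.12,0.0104,0.0108,0,0, 0,0,0.12,0.0104,0.0108,0,0, 0,0,0.12,0.0104,0.0108,0,0, 0,0,0.12,0.0104,0.0108,0,0, 0,0,0.12,0.0104,0.0108,0,0, 0,0,0.12,0.0104,0.0108,0,0, 0,0,0.12,0.0104,0.0108,0,0, 0,0,0.12,0.0104,0.0108,0,0, 0,0,0,0,0,0,0, 0,0,0,0,0,0,0]'
python3 - <<'E'
from h import *
s=cam("scene"); t=cam("top"); w=cam("wrist"); np.set_printoptions(precision=4,suppress=True)
o=observe(); R=np.array(o["tool_rot"]); p=np.array(o["position"]); ax=-R[:,1]; print("pred thermo axis",ax,"nose",p+ax*.077+[0,0,-.003], "yaw",np.degrees(np.arctan2(ax[1],ax[0])))
c=blobs(w,(22,120,120),(33,255,255),(0,0,640,400))[0]
print("yellow w",cv2.minAreaRect(np.array([onz(w,*q[0],p[2]+.014)[:2] for q in c],np.float32)),np.degrees(np.arctan2(ax[1],ax[0])))
# patch: dark blobs
for n,d,roi in (("S",s,(310,220,335,265)),("T",t,(285,138,305,165))):
    b=blobs(d,(0,0,0),(180,255,40),roi)
    if b: x,y=np.mean(b[0][:,0],axis=0); print(n,len(b[0]),x,y,cv2.boundingRect(b[0]),onz(d,x,y,.105))
cv2.imwrite("pics/m7.png",np.hstack([cv2.resize(s["bgr"][170:290,245:365],(400,400),interpolation=cv2.INTER_CUBIC),w["bgr"][:,100:500]]))
E
```

```text
time_s: 21.95
position: [0.6383, -0.0712, 0.109]
tool_rot: [[0.97, 0.245, -0.001], [0.245, -0.97, 0.0], [-0.001, -0.001, -1.0]]
ft_force: [-0.4, 1.0, -2.4]
grip_width: 0.0328
pred thermo axis [-0.2446  0.9696  0.0002] nose [0.6194 0.0029 0.1066] yaw 104.15566820376444
yellow w ((0.639064610004425, -0.07153907418251038), (0.0325712151825428, 0.075174979865551), 13.473759651184082) 104.15566820376444
S 45 321.5111111111111 246.04444444444445 (321, 235, 3, 23) [0.616  0.0766 0.105 ]
T 20 291.95 150.0 (290, 145, 4, 11) [0.6039 0.0749 0.105 ]
```

View pics/m7.png

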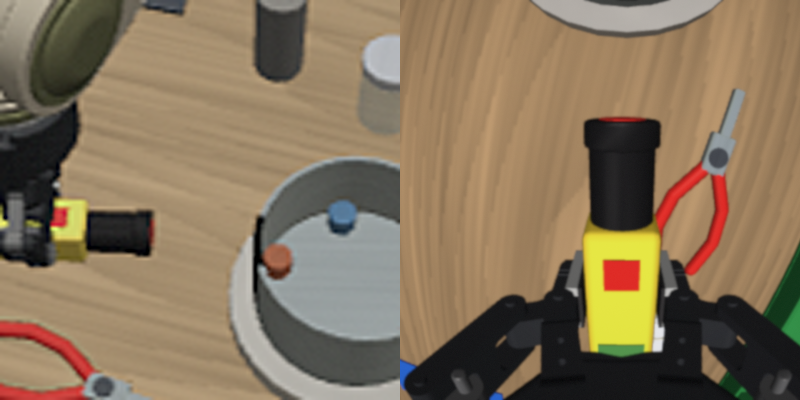

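The thermometer is level and faces the patch. In the left crop its nose at (152,233) points at the patch at (258,255), and in the wrist view the heater is centred on the nose axis. Lower to lens height and hold.

```bash
python3 -m crank '[0,0,0,0.0012,0,-0.012,0, 0,0,0,0,0,-0.012,0, 0,0,0,0,0,-0.010,0, 0,0,0,0,0,0,0, 0,0,0,0,0,0,0, 0,0,0,0,0,0,0, 0,0,0,0,0,0,0, 0,0,0,0,0,0,0, 0,0,0,0,0,0,0, 0,0,0,0,0,0,0, 0,0,0,0,0,0,0]'
python3 - <<'E'
from h import *
s=cam("scene"); t=cam("top"); np.set_printoptions(precision=4,suppress=True)
o=observe(); R=np.array(o["tool_rot"]); p=np.array(o["position"]); ax=-R[:,1]; nose=p+ax*.077+[0,0,-.003]
print(p,"nose",nose,"spot",nose+.07*ax)
print("pred nose in scene",proj(s,nose),"in top",proj(t,nose))
for n,d in (("S",s),("T",t)):
    u,v=map(int,proj(d,nose)); roi=(u-35,v-15,u+8,v+15) if n=="S" else (u-8,v-15,u+35,v+15)
    for lo,hi,c in (((0,0,0),(180,255,45),"black"),((0,100,80),(6,255,255),"red")):
        for b in blobs(d,lo,hi,roi,3)[:2]: print(n,c,cv2.boundingRect(b))
E
```

```text
time_s: 23.2
position: [0.6399, -0.0711, 0.0758]
tool_rot: [[0.969, 0.247, 0.0], [0.247, -0.969, -0.0], [0.0, 0.0, -1.0]]
ft_force: [-0.1, -0.2, -1.5]
grip_width: 0.0328
[ 0.64   -0.0712  0.0757] nose [0.621  0.0035 0.0727] spot [0.6037 0.0713 0.0727]
pred nose in scene (np.float64(291.18112795426816), np.float64(247.20565148418038)) in top (np.float64(314.22678008585456), np.float64(147.57560520152384))
S black (272, 241, 19, 13)
S black (256, 232, 8, 26)
S red (262, 242, 4, 4)
```

The nose appears in the scene view at (291, 247), exactly as predicted, and the computed spot (0.604, 0.071, 0.073) sits on the patch's middle. Hold two more seconds.

```bash
python3 -m crank '[0,0,0,0,0,0,0, 0,0,0,0,0,0,0, 0,0,0,0,0,0,0, 0,0,0,0,0,0,0, 0,0,0,0,0,0,0, 0,0,0,0,0,0,0, 0,0,0,0,0,0,0, 0,0,0,0,0,0,0, 0,0,0,0,0,0,0, 0,0,0,0,0,0,0, 0,0,0,0,0,0,0, 0,0,0,0,0,0,0, 0,0,0,0,0,0,0, 0,0,0,0,0,0,0, 0,0,0,0,0,0,0, 0,0,0,0,0,0,0, 0,0,0,0,0,0,0, 0,0,0,0,0,0,0, 0,0,0,0,0,0,0, 0,0,0,0,0,0,0]'
```

```text
time_s: 25.3
position: [0.64, -0.0711, 0.0757]
tool_rot: [[0.969, 0.247, 0.0], [0.247, -0.969, 0.0], [0.0, -0.0, -1.0]]
ft_force: [0.5, 0.1, -1.7]
grip_width: 0.033
```

The hold is done. Lift, turn back −100.6° and carry over the mat.

```bash
python3 -m crank '[0,0,0,0,0,0.015,0, 0,0,0,0.005,-0.012,0.03,0, 0,0,0,0.005,-0.012,0.025,0, 0,0,-0.1254,-0.0140,-0.0236,0,0, 0,0,-0.1254,-0.0140,-0.0236,0,0, 0,0,-0.1254,-0.0140,-0.0236,0,0, 0,0,-0.1254,-0.0140,-0.0236,0,0, 0,0,-0.1254,-0.0140,-0.0236,0,0, 0,0,-0.1254,-0.0140,-0.0236,0,0, 0,0,-0.1254,-0.0140,-0.0236,0,0, 0,0,-0.1254,-0.0140,-0.0236,0,0, 0,0,-0.1254,-0.0140,-0.0236,0,0, 0,0,-0.1254,-0.0140,-0.0236,0,0, 0,0,-0.1254,-0.0140,-0.0236,0,0, 0,0,-0.1254,-0.0140,-0.0236,0,0, 0,0,-0.1254,-0.0140,-0.0236,0,0, 0,0,-0.1254,-0.0140,-0.0236,0,0, 0,0,0,0,0,0,0, 0,0,0,0,0,0,0, 0,0,0,0,0,0,0]'
```

```text
time_s: 27.3
position: [0.4543, -0.4248, 0.1457]
tool_rot: [[0.066, -0.998, 0.0], [-0.998, -0.066, 0.0], [-0.0, -0.0, -1.0]]
ft_force: [0.3, -0.6, -2.7]
grip_width: 0.0334
```

```bash
python3 -m crank '[0,0,0,0,0,-0.025,0, 0,0,0,0,0,-0.025,0, 0,0,0,0,0,-0.025,0, 0,0,0,0,0,-0.025,0, 0,0,0,0,0,-0.015,0, 0,0,0,0,0,-0.004,0, 0,0,0,0,0,0,0, 0,0,0,0,0,0,0]' && python3 -m crank '[0,0,0,0,0,-0.0012,0, 0,0,0,0,0,0,0, 0,0,0,0,0,0,0]'
```

```text
time_s: 28.1
position: [0.4545, -0.4257, 0.0278]
tool_rot: [[0.065, -0.998, 0.001], [-0.998, -0.065, -0.001], [0.001, -0.001, -1.0]]
ft_force: [0.3, 0.1, -2.4]
grip_width: 0.0331
time_s: 28.4
position: [0.454, -0.4256, 0.0259]
tool_rot: [[0.065, -0.998, 0.0], [-0.998, -0.065, -0.0], [0.001, -0.0, -1.0]]
ft_force: [-0.9, 1.1, -2.6]
grip_width: 0.0336
```

```bash
python3 -m crank '[0,0,0,0,0,-0.001,0, 0,0,0,0,0,0,0, 0,0,0,0,0,0,0]' && python3 -m crank '[0,0,0,0,0,-0.0008,0, 0,0,0,0,0,0,0, 0,0,0,0,0,0,0]'
```

```text
time_s: 28.7
position: [0.4539, -0.4256, 0.0245]
tool_rot: [[0.064, -0.998, -0.0], [-0.998, -0.064, 0.0], [-0.0, 0.0, -1.0]]
ft_force: [-0.7, 0.8, -2.0]
grip_width: 0.0335
time_s: 29.0
position: [0.454, -0.4256, 0.0242]
tool_rot: [[0.065, -0.998, 0.0], [-0.998, -0.065, -0.0], [0.0, -0.0, -1.0]]
ft_force: [-1.2, 1.1, 5.1]
grip_width: 0.033
```

Contact with the mat at 5 N. Release, then rise clear.

```bash
python3 -m crank '[0,0,0,0,0,0,40, 0,0,0,0,0,0,60, 0,0,0,0,0,0,100, 0,0,0,0,0,0,100, 0,0,0,0,0,0,100, 0,0,0,0,0,0,100, 0,0,0,0,0,0,100, 0,0,0,0,0,0.02,100, 0,0,0,0,0,0.03,100, 0,0,0,0,0,0.04,100, 0,0,0,0,0,0.04,100, 0,0,0,0,0,0.04,100, 0,0,0,0,0,0,100, 0,0,0,0,0,0,100]'
python3 - <<'E'
from h import *
w=cam("wrist"); s=cam("scene"); t=cam("top")
c=blobs(w,(22,120,120),(33,255,255),(0,0,640,400))[0]
print("yellow",cv2.minAreaRect(np.array([onz(w,*p[0],.038)[:2] for p in c],np.float32)))
for c,lo,hi in (("terra",(4,110,60),(14,255,255)),("white",(0,0,175),(180,40,255)),("blue",(100,90,60),(120,255,255))):
    for b in blobs(t,lo,hi,(250,140,296,182))[:3]:
        x,y,r=mid(b); print(c,onz(t,x,y,.053)[:2]-(.586,.143))
a=s["bgr"][110:310,120:520]; cv2.imwrite("pics/m8.png",np.vstack([cv2.resize(a,(600,300)),cv2.resize(w["bgr"][60:360,80:560],(600,300))]))
E
```

```text
time_s: 30.4
position: [0.454, -0.4255, 0.1942]
tool_rot: [[0.065, -0.998, 0.001], [-0.998, -0.065, -0.001], [0.001, -0.001, -1.0]]
ft_force: [0.3, 0.6, 0.2]
grip_width: 0.0855
yellow ((0.4349091053009033, -0.4276127815246582), (0.10292425751686096, 0.03139937296509743), 2.7808444499969482)
terra [0.0308547  0.05000082]
terra [-0.00589603 -0.05983073]
white [ 0.05046361 -0.02920752]
white [-0.03252015  0.04747558]
blue [-0.04994472 -0.02097047]
```

View pics/m8.png

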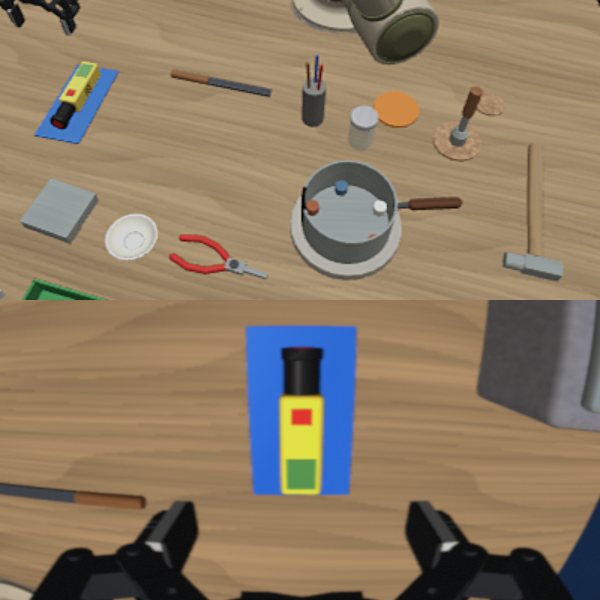

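The thermometer lies right way up in the middle of the mat, with its origin about (0.457, −0.427) against the mat's (0.456, −0.425). The stirrer stands on the large cork coaster, all five beads are in the pot, the bystanders are where they were, and the arm is clear. Hand in.

```bash
python3 -c "
from rig import *
print(close_job())"
```

```text
the job is handed in; nothing more can be done
None
```

The job is done and handed in at about 30.5 s of the 72 s allowed; the hand-in gave no verdict, so what follows rests on my own checks.

- **Stirring:** I made 2¼ turns at 32 mm radius, with the foot about 6 mm above the pot's floor. Afterwards all five beads lay against the wall, about 58 mm from the axis (they started at 34–38 mm), and all were still in the pot in the last picture.
- **Stirrer:** It stands upright and released in the middle of the large cork coaster.
- **Thermometer reading:** I held it for about 3 s with the lens about 70 mm from the patch, level and within about 1° of square. The computed spot was within about 2 mm of the patch's middle, and the nose appeared in the scene picture where predicted.
- **Thermometer on the mat:** It lies right way up, within about 2 mm of the mat's centre and about 1° of its direction.
- **Bystanders:** They look unmoved in the last picture; I compared them by eye and did not measure them.

No check failed. The largest disagreement was about 4 mm between the top and wrist views of the thermometer's position, well inside the tolerances.

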